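# Turn the leaf of a slide folder

### The job

The rigid white leaf of the microscope slide folder stands half open above the right-hand side. Push it over its spine with the fingertips, so that it lies flat on the left-hand side and the three glass slides on the right are uncovered. Do not grasp or lift anything, do not shove the folder along the desk, and leave the brass-coloured weight, the tweezers and the blue-capped bottle where they are.

Things in the scene. Friction and masses are not known exactly. Their poses are not given: they have to be found in the camera images.
- slide_folder: loose, heavy (about 1.8 kg) grey slide folder lying on the desk on rubber feet: a flat base 110 (x) x 196 (y) mm, its top 8 mm above the desk. Origin: centre of its underside, on the desk. The spine runs along its own x axis across the middle; the right-hand wing (three glass slides) lies at its -y side, the left-hand wing (three empty places) at +y. The robot sees its x axis pointing roughly away from itself
- leaf_hinge (a point): middle of the hinge line of the leaf, 13.5 mm above the desk, over the folder's origin; axes as the folder's
- leaf_edge (a point): middle of the leaf's free edge, 84 mm from the hinge line. The leaf is a rigid white plastic plate 100 mm along the spine, 7 mm thick (4 mm at its rim), about 65 g. A finger pushed straight at the free edge of a low leaf tends to jam and shove the folder; one that rises with the edge along its arc turns it easily
- leaf (a joint): angle of the leaf in rad: 0 flat on the right-hand wing (-y), 1.57 upright, 3.14 flat on the left-hand wing (+y; the leaf's upper face then 17 mm above the desk, and it can go no further). The hinge is stiff (about 0.045 N m friction), so the leaf stays at whatever angle it is left and must be pressed down to lie flat; it starts between 0.5 and 0.9
- face_up_right: raised pocket panel, 88 x 70 mm, fixed on the leaf: the face that is uppermost when the leaf lies on the right. Origin: middle of the hinge line
- face_up_left: the like panel on the leaf's other face, uppermost when the leaf lies on the left; it is the underside at the start. Origin: middle of the hinge line
- check_weight: brass-coloured check weight, 30 mm wide, 48 mm tall, standing on the desk behind the far end of the folder; origin: centre of its underside
- loose_tweezers: steel tweezers lying on the desk by the near end of the folder, 13 x 122 x 9 mm, long axis its own y; origin: centre of its underside
- blue_cap_bottle: round bottle with blue cap, 56 mm wide, 103 mm tall, standing on the desk behind the far left corner of the folder; origin: centre of its underside

How it is judged:
At the end, for the whole second after the job is handed in: The leaf lies flat on the left-hand wing (within 0.1 rad, about 8 mm at its edge) and is at rest; the folder lies flat on the desk within 40 mm of where it was; weight, tweezers and bottle are within 20 mm of where they were (value of joint leaf above 3.04 rad and velocity of joint leaf below 0.1 rad/s and distance of slide_folder from where it was at the start of the episode below 0.04 m and angle between slide_folder's own z axis and vertical below 0.05 rad and linear speed of slide_folder below 0.02 m/s and distance of each of check_weight, loose_tweezers, blue_cap_bottle from where it was at the start of the episode below 0.02 m); the robot touches nothing.
It fails at once if the leaf was pinched: the fingers pressed on both its faces at once (contact force between the fingers and face_up_right above 1 N and contact force between the fingers and face_up_left above 1 N).
It fails at once if the folder was lifted or tipped (height (world z) of slide_folder above 0.01 m or angle between slide_folder's own z axis and vertical above 0.12 rad).
It fails at once if the folder was shoved along the desk (distance of slide_folder from where it was at the start of the episode above 0.045 m).
It fails at once if a bystander was lifted, moved or knocked over (distance of any of check_weight, loose_tweezers, blue_cap_bottle from where it was at the start of the episode above 0.025 m or angle between any of check_weight, blue_cap_bottle's own z axis and vertical above 0.4 rad).
It also fails if it takes over 42 s, if anything falls off the work surface, if the arm or the gripper's body presses on something with over 40 N, if the wrist force passes 120 N, or if a joint passes its speed limit or range.

### The arm

A 7-joint arm with a two-finger parallel gripper is mounted at the origin on a cart in front of the work surface, level with it; the furniture and walls round the work are solid. World frame = base frame: x ahead of the robot, y to its left, z up, the work surface at z = 0. Lengths are in m, angles in rad, forces in N, time in s.
With the tool pointing down it reaches from about 0.425 to 1.025 m from the base axis. Payload 9.4 kg.
Tool frame: the origin (TCP) lies midway between the tips of the shut fingers; the grasp point (between the pads) lies 19 mm behind it; y points along the fingers, z is the direction in which the jaws open and shut, and the axes are right-handed (so a half turn about y gives the same grasp; the last joint's range is limited). The gripper opens to 93 mm and grips with 3 to 60 N. Pads are 15 mm wide; open, the fingers measure 128 mm over their backs; the gripper's body (75 mm by 188 mm) begins 65 mm behind the grasp point.
Start: joints at [1.173, 0.599, -0.003, 1.599, 0.002, 0.943, -0.08], TCP at [0.229, -0.688, 0.191] pointing down, gripper open.
Joint ranges: [-2.57, 2.57], [-0.35, 1.97], [-1.29, 1.29], [0.11, 2.56], [-1.05, 4.19], [0.11, 1.86], [-2.63, 2.63]. Speed limits (rad/s): [2.22, 2.22, 3.01, 3.01, 3.14, 3.14, 3.14].

### API

Orientations are given as a rotation vector (axis times angle).
In Python, from rig import arm gives the robot as it stands.
- The arm moves only by the tool arm_command, never from a script. Its argument "motion" is a list of rows, each an object of numbers: "dx", "dy", "dz": the shift along the tool's x, y, z in mm; "twist": the turn about the tool's y in rad; "jaw": the opening in per cent of the stroke, from 0 (shut) to 100 (fully open). A call has 1 to 5 rows; each row is the pose to reach, as a shift and turn from the pose commanded when the call began, along the tool's axes at that moment; what a row does not reach only later rows make up. A row lasts 1/10 s, in which the tool goes at most 50 mm and 8.59 degrees, less where a joint would pass 70% of its speed; a pose out of reach is approached as far as the arm can. A call with a gripper value outside its range is refused whole. The fingers move at their own pace and stop on an object; "newtons" is the grip in N (left out, the last holds). Time passes only in rows, so rows that repeat a pose let the fingers close. It gives the time, the measured TCP pose, the force and the opening at its end, in the units of the state.
- arm.read_state(): the state, without advancing time (a new reading comes with each control period).
- arm.camera(name): name is "scene" or "top"; returns the picture (420x560x3 uint8, red, green, blue); there is no depth.
- arm.calibration(name): a dict with "K" (3x3 intrinsics, pixels), "origin" and "orientation" of the camera in the world. Camera axes: x right, y up, looking along -z (the intrinsics and any distortion apply to the point x, -y, -z); pixel columns grow to the right and rows downward; lengths in m; the calibration is good to about 2 mm. A picture is of the moment at which its call begins. calibration takes no time and is no camera call.
- arm.job_done(): hands the job in, once; it reports no verdict.
The state is a dict: "time_s": time; "qpos": joint angles; "qvel": joint speeds; "tau": joint torques, N m; "eef_pos": TCP position; "orientation": TCP orientation; "wrist_force": force on the tool from outside, world axes, zero at the start; "wrist_torque": the same for the moment, N m; "width": finger opening in m.
Only numpy, scipy, OpenCV 4.12 (cv2) and the standard library are available. Lean on these libraries where they do the work, as an engineer would, in place of code of your own. Each camera call takes 0.05 s, during which the arm holds its last target. There are 200 camera calls.

## Working session

There is one attempt and no reset: what is moved stays moved. The work goes in short steps, Python scripts to look and compute and a tool call to move; the robot and the scene stay as the last step left them, time stands still between calls to the robot, and variables do not carry over. Pictures are saved under pics/ and viewed, about 8 in all and at most 12, crops included, and the job is handed in when it is done.

Besides the shell and the picture viewer there is one more tool, called after "Request:" in YAML: its name, and indented under it one key for each argument. arm_command: Moves the arm, as the interface text tells. Its arguments: {"type":"object","properties":{"motion":{"type":"array","items":{"type":"object","properties":{"dx":{"type":"number"},"dy":{"type":"number"},"dz":{"type":"number"},"twist":{"type":"number"},"jaw":{"type":"number"}}}},"newtons":{"type":"number"}},"required":["motion"]}

```bash
mkdir -p pics; ls
python3 - <<'E'
from rig import arm
import cv2
s=arm.read_state();print({k:s[k] for k in('time_s','eef_pos','orientation','width','qpos')})
for n in('scene','top'):
    cv2.imwrite(f'pics/{n}0.png',cv2.cvtColor(arm.camera(n),cv2.COLOR_RGB2BGR));print(n,arm.calibration(n))
E
```

```text
pics
{'time_s': 0.0, 'eef_pos': array([ 0.22838193, -0.68754966,  0.19035849]), 'orientation': array([-0.33181156,  2.04973917, -2.04664504]), 'width': 0.09312229215283174, 'qpos': array([ 1.1733445 ,  0.60014699, -0.00252677,  1.60009057,  0.0018174 ,
        0.94290298, -0.07979655])}
scene {'K': array([[525.98152138,   0.        , 281.42887375],
       [  0.        , 525.98152138, 213.35421275],
       [  0.        ,   0.        ,   1.        ]]), 'origin': array([ 0.30541564, -0.38111668,  0.65881376]), 'orientation': array([ 0.71194398, -0.18512066, -0.51179457])}
top {'K': array([[484.4390528 ,   0.        , 279.16186645],
       [  0.        , 484.4390528 , 210.18304678],
       [  0.        ,   0.        ,   1.        ]]), 'origin': array([0.47778173, 0.11115738, 0.90872593]), 'orientation': array([ 0.10477237, -0.09737819, -1.58933049])}
```

View pics/scene0.png

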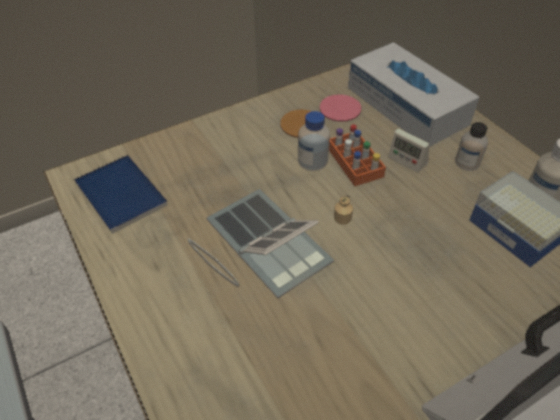

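View pics/top0.png

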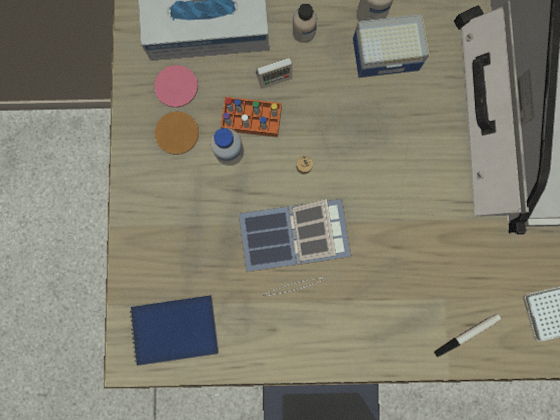

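The scene view shows the folder around (270,240), with the leaf's edge raised near (280,230). In the top view the folder spans (240-350, 200-270). The weight is at (305,163), the bottle at (226,145) and the tweezers at (293,287). I'll enlarge both to get the corners.

Run:
```python
import cv2,numpy as np
a=cv2.imread('pics/scene0.png')[180:300,190:350];b=cv2.imread('pics/top0.png')[190:310,220:380]
for n,i in(('a',a),('b',b)): cv2.imwrite(f'pics/crop{n}.png',cv2.resize(cv2.convertScaleAbs(i,alpha=1.3),None,fx=5,fy=5,interpolation=cv2.INTER_CUBIC))
```

```text
(no output)
```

View pics/cropa.png

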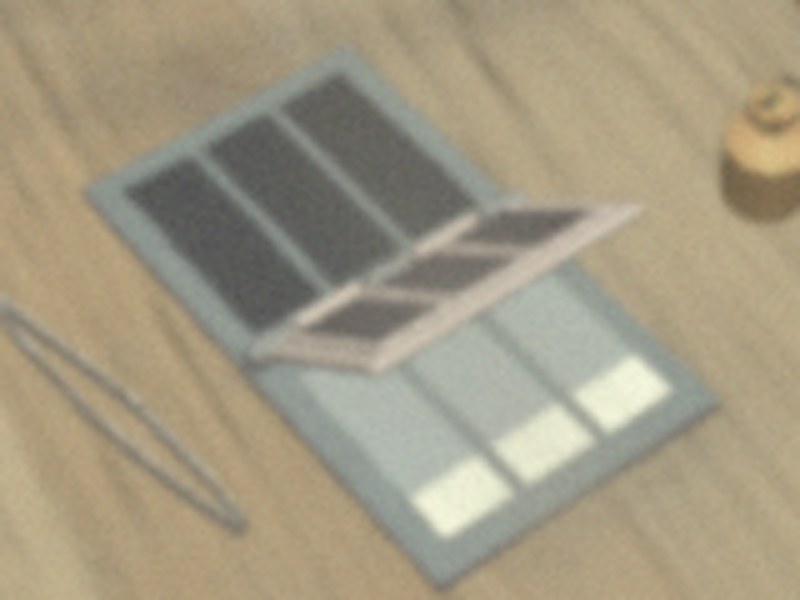

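View pics/cropb.png

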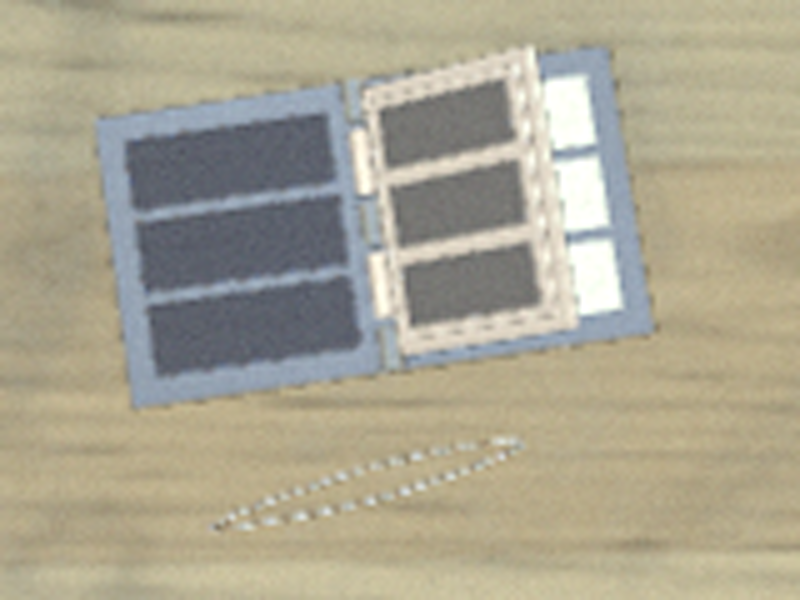

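The crops give clear corners:
- **Crop a, base:** (345,48), (88,190), (440,588), (718,405)
- **Crop a, leaf edge:** (640,208), (375,370)
- **Crop b, base:** (98,118), (135,407), (655,332), (608,47)
- **Crop b, leaf edge:** (533,47), (578,327)

Next I'll fit the pose.

```bash
cat > geo.py <<'E'
import numpy as np
from scipy.spatial.transform import Rotation as R
from rig import arm
C={n:arm.calibration(n) for n in('scene','top')}
def proj(n,P):
    c=C[n];p=R.from_rotvec(c['orientation']).inv().apply(np.atleast_2d(P)-c['origin'])*[1,-1,-1]
    q=p@c['K'].T;return q[:,:2]/q[:,2:]
def ray(n,uv):
    c=C[n];d=np.linalg.solve(c['K'],[*uv,1])*[1,-1,-1];return c['origin'],R.from_rotvec(c['orientation']).apply(d)
def onz(n,uv,z): o,d=ray(n,uv);return (o+d*(z-o[2])/d[2])[:2]
def tri(u,v):
    (a,d),(b,e)=ray('scene',u),ray('top',v);t=np.linalg.lstsq(np.c_[d,-e],b-a,rcond=None)[0]
    p,q=a+d*t[0],b+e*t[1];return (p+q)/2,np.linalg.norm(p-q)
E
python3 - <<'E'
from geo import *
from scipy.optimize import least_squares
a=np.array([(345,48),(88,190),(440,588),(718,405),(640,208),(375,370)])/5+[190,180]
b=np.array([(98,118),(135,407),(655,332),(608,47),(533,47),(578,327)])/5+[220,190]
for u,v in zip(a,b): print(*tri(u,v))
def pts(q):
    x,y,w,t,z=q
    L=np.array([(.055,.098,.008),(-.055,.098,.008),(-.055,-.098,.008),(.055,-.098,.008)]+[(s*.05,-.084*np.cos(t),.0135+.084*np.sin(t)) for s in(1,-1)])
    return R.from_euler('z',w).apply(L)+[x,y,z]
f=lambda q:np.r_[proj('scene',pts(q))-a,proj('top',pts(q))-b].ravel()
r=least_squares(f,[.5,.1,0,.7,0]);print(r.x,r.fun.reshape(-1,2).round(1).tolist())
print('weight',onz('top',(305,163),.045),onz('scene',(343,213),.025),'bottle',onz('top',(223,137),.103),onz('scene',(315,119),.103))
print('tweez',[onz('top',(x/5+220,y/5+190),.005) for x,y in((215,527),(520,440))])
for t in(.3,): pass
s=arm.read_state();print(R.from_rotvec(s['orientation']).as_matrix().round(3))
E
```

```text
[0.58924297 0.18850171 0.00742537] 2.4501275558146344e-05
[0.48320075 0.17526866 0.0078443 ] 0.0037271300781592668
[ 0.50599429 -0.01730237  0.00823233] 0.0021174508369546704
[ 0.61276206 -0.00390272  0.00746255] 0.0015259733480643368
[0.6036643  0.03047701 0.0711806 ] 0.0011609508627060095
[0.5064666  0.01810359 0.07199825] 0.002413894815368321
[ 5.48150671e-01  8.58032721e-02  1.21687859e-01  7.50788846e-01
 -7.41516556e-04] [[0.5, -0.7], [-2.2, 0.3], [-0.7, 1.1], [0.8, 0.1], [0.3, -0.0], [-1.3, 0.8], [-0.7, -0.8], [-0.3, -0.1], [0.6, -0.2], [0.6, -1.4], [-0.2, -1.1], [-0.3, -0.3]]
weight [0.67484689 0.06527367] [0.67226254 0.05726988] bottle [0.71011326 0.20738441] [0.7083693  0.20145271]
tweez [array([0.43704598, 0.14717472]), array([0.46643781, 0.03401447])]
[[-0.949 -0.001  0.315]
 [-0.315  0.001 -0.949]
 [ 0.    -1.    -0.001]]
```

```bash
cat >> geo.py <<'E'
F=np.array([.548,.086,0]);YAW=.1217
def wl(l): return R.from_euler('z',YAW).apply(l)+F
def go(target,yaw=None):
    s=arm.read_state();M=R.from_rotvec(s['orientation'])
    d=M.inv().apply(np.array(target)-s['eef_pos'])*1e3
    z=M.as_matrix()[:,2];cur=np.arctan2(z[1],z[0])
    print('mm',d.round(0),'twist to folder-x',round(-(((YAW if yaw is None else yaw)-cur+np.pi)%(2*np.pi)-np.pi),3))
E
python3 - <<'E'
from geo import *
print('case corner',tri((425,405),(475,213)),onz('top',(475,213),0),onz('top',(475,213),.2),onz('top',(515,213),.1))
go((.40,-.3,.23)); go(wl([0,-.095,.19])); print(wl([0,-.095,0]))
E
```

```text
case corner (array([ 0.58078006, -0.24858712,  0.01677202]), np.float64(0.001884666374051754)) [ 0.58186739 -0.25481995] [ 0.55895935 -0.1742726 ] [ 0.56898946 -0.28145047]
mm [-285.  -39. -314.] twist to folder-x -1.372
mm [-528.    1. -540.] twist to folder-x -1.372
[ 0.55953298 -0.00829735  0.        ]
```

Request:
arm_command:
  motion:
    - {"dx":-34,"dy":-10,"dz":-38,"twist":-0.14,"jaw":0}
    - {"dx":-67,"dy":-20,"dz":-75,"twist":-0.28,"jaw":0}
    - {"dx":-100,"dy":-30,"dz":-112,"twist":-0.42,"jaw":0}
    - {"dx":-133,"dy":-39,"dz":-148,"twist":-0.56,"jaw":0}
    - {"dx":-165,"dy":-39,"dz":-184,"twist":-0.7,"jaw":0}

```text
time_s: 0.6
eef_pos: [0.3276, -0.4608, 0.2311]
orientation: [-0.9, 1.596, -1.599]
wrist_force: [0.9, -0.0, -0.2]
width: 0.0579
```

Run:
```python
from geo import *
s=arm.read_state();print(s['time_s'],s['eef_pos'],s['qpos'].round(2),s['width'])
go((.40,-.3,.23)); go(wl([0,-.095,.19]))
```

```text
0.6 [ 0.32760249 -0.46076072  0.23114906] [ 1.02  0.37 -0.23  1.92  0.11  0.86  0.19] 0.057892729393331205
mm [-175.    1.  -21.] twist to folder-x -0.666
mm [-507.   41.  -36.] twist to folder-x -0.666
```

Request:
arm_command:
  motion:
    - {"dx":-45,"dy":0,"dz":-6,"twist":-0.14,"jaw":0}
    - {"dx":-90,"dy":0,"dz":-12,"twist":-0.28,"jaw":0}
    - {"dx":-135,"dy":0,"dz":-18,"twist":-0.42,"jaw":0}
    - {"dx":-180,"dy":0,"dz":-22,"twist":-0.56,"jaw":0}
    - {"dx":-230,"dy":0,"dz":-22,"twist":-0.67,"jaw":0}

```text
time_s: 1.1
eef_pos: [0.4279, -0.2533, 0.2302]
orientation: [-1.266, 1.117, -1.117]
wrist_force: [1.3, -0.8, -0.6]
width: 0.0176
```

Run:
```python
from geo import *
s=arm.read_state();print(s['time_s'],s['eef_pos'],s['qpos'].round(2),s['width'])
go(wl([0,-.095,.19]))
```

```text
1.1 [ 0.42792406 -0.25330478  0.23019006] [ 0.78  0.31 -0.46  2.04  0.18  0.83  0.34] 0.01757984228088748
mm [-227.   40.  161.] twist to folder-x 0.003
```

Request:
arm_command:
  motion:
    - {"dx":-40,"dy":8,"dz":29,"jaw":0}
    - {"dx":-80,"dy":16,"dz":58,"jaw":0}
    - {"dx":-120,"dy":24,"dz":87,"jaw":0}
    - {"dx":-160,"dy":32,"dz":115,"jaw":0}
    - {"dx":-200,"dy":40,"dz":143,"jaw":0}

```text
invalid input
```

Run:
```python
from geo import *
s=arm.read_state();print(s['time_s'],s['eef_pos'],s['qpos'].round(2),s['width'])
go(wl([0,-.095,.055]));go(wl([0,-.095,.055]))
```

```text
1.1 [ 0.42792406 -0.25330478  0.23019006] [ 0.78  0.31 -0.46  2.04  0.18  0.83  0.34] 0.01757984228088748
mm [-227.  175.  161.] twist to folder-x 0.003
mm [-227.  175.  161.] twist to folder-x 0.003
```

The call was refused without a stated reason and the arm hasn't moved. I'll retry with a twist value in every row and smaller steps.

Request:
arm_command:
  motion:
    - {"dx":-38,"dy":8,"dz":27,"twist":0,"jaw":0}
    - {"dx":-76,"dy":16,"dz":54,"twist":0,"jaw":0}
    - {"dx":-114,"dy":24,"dz":81,"twist":0,"jaw":0}
    - {"dx":-152,"dy":32,"dz":108,"twist":0,"jaw":0}
    - {"dx":-190,"dy":40,"dz":135,"twist":0,"jaw":0}

```text
time_s: 1.6
eef_pos: [0.54, -0.0482, 0.1897]
orientation: [-1.264, 1.121, -1.12]
wrist_force: [0.3, -0.5, -0.9]
width: 0.0006
```

Run:
```python
from geo import *
s=arm.read_state();print(s['time_s'],s['eef_pos'],s['qpos'].round(2),s['width'])
go(wl([0,-.095,.055]));go(wl([0,-.075,.055]))
```

```text
1.6 [ 0.54002871 -0.04822128  0.18968902] [ 0.33  0.42 -0.47  2.    0.27  0.78 -0.18] 0.0005691215190616126
mm [-37. 135.  24.] twist to folder-x -0.002
mm [-57. 135.  24.] twist to folder-x -0.002
```

Request:
arm_command:
  motion:
    - {"dx":-18,"dy":30,"dz":12,"twist":0,"jaw":0}
    - {"dx":-37,"dy":65,"dz":24,"twist":0,"jaw":0}
    - {"dx":-37,"dy":100,"dz":24,"twist":0,"jaw":0}
    - {"dx":-37,"dy":135,"dz":24,"twist":0,"jaw":0}
    - {"dx":-37,"dy":135,"dz":24,"twist":0,"jaw":0}

```text
time_s: 2.1
eef_pos: [0.5561, -0.0101, 0.0514]
orientation: [-1.269, 1.125, -1.116]
wrist_force: [-0.5, -0.1, 0.4]
width: 0.0008
```

Run:
```python
from geo import *
import cv2
s=arm.read_state();print(s['time_s'],s['eef_pos'],s['wrist_force'])
go(wl([0,-.0755,.055]))
i=arm.camera('scene')[120:320,170:400];cv2.imwrite('pics/pre.png',cv2.resize(i[...,::-1],None,fx=3,fy=3))
# path: edge arc; finger centre 7.5mm to the -y side, tip 15mm below the edge until upright
for t in np.arange(.75,1.6,.1): print(round(t,2),np.round([-84*np.cos(t)-9,13.5+84*np.sin(t)-15],0))
```

```text
2.1 [ 0.55613526 -0.01006978  0.05139201] [-0.48072907 -0.05207513  0.44509819]
mm [-21.  -4.   4.] twist to folder-x -0.001
0.75 [-70.  56.]
0.85 [-64.  62.]
0.95 [-58.  67.]
1.05 [-51.  71.]
1.15 [-43.  75.]
1.25 [-35.  78.]
1.35 [-27.  80.]
1.45 [-19.  82.]
1.55 [-11.  82.]
```

View pics/pre.png

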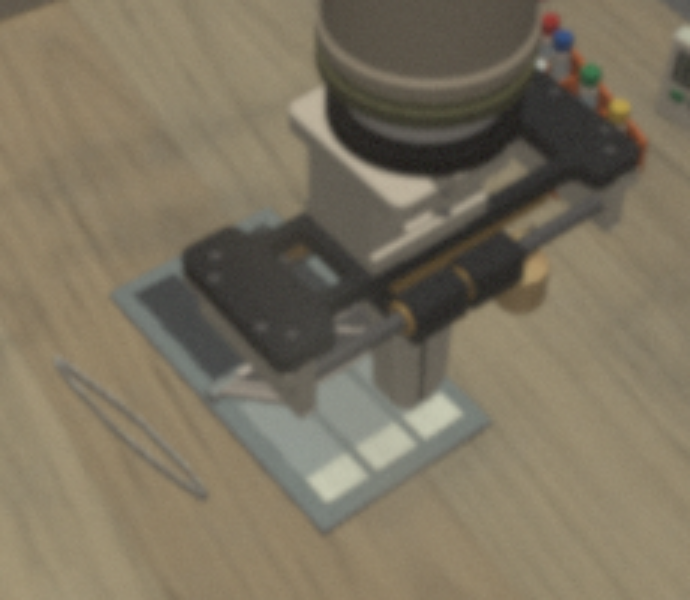

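The fingers are shut and straight, standing over the slides at about (410,390). They are clear of the leaf, tweezers and weight. Now I'll push along the arc.

Request:
arm_command:
  motion:
    - {"dx":-18,"dy":-1,"dz":4,"twist":0,"jaw":0}
    - {"dx":-26,"dy":-5,"dz":4,"twist":0,"jaw":0}
    - {"dx":-32,"dy":-11,"dz":4,"twist":0,"jaw":0}
    - {"dx":-38,"dy":-16,"dz":4,"twist":0,"jaw":0}
    - {"dx":-45,"dy":-20,"dz":4,"twist":0,"jaw":0}

```text
time_s: 2.65
eef_pos: [0.5578, 0.0348, 0.0766]
orientation: [-1.263, 1.12, -1.122]
wrist_force: [0.5, -0.5, 0.2]
width: 0.0006
```

```bash
cat >> geo.py <<'E'
def loc():
    s=arm.read_state();print(s['time_s'],'local mm',(R.from_euler('z',-YAW).apply(s['eef_pos']-F)*1e3).round(1),'F',s['wrist_force'].round(1))
E
python3 -c "
from geo import *
loc()"
```

```text
2.65 local mm [  3.5 -52.1  76.6] F [ 0.5 -0.5  0.2]
```

Request:
arm_command:
  motion:
    - {"dx":-9,"dy":3,"dz":-3,"twist":0,"jaw":0}
    - {"dx":-17,"dy":1,"dz":-3,"twist":0,"jaw":0}
    - {"dx":-25,"dy":0,"dz":-3,"twist":0,"jaw":0}
    - {"dx":-33,"dy":-1,"dz":-3,"twist":0,"jaw":0}
    - {"dx":-41,"dy":-1,"dz":-3,"twist":0,"jaw":0}

```text
time_s: 3.15
eef_pos: [0.5496, 0.0761, 0.0762]
orientation: [-1.264, 1.12, -1.12]
wrist_force: [0.2, -1.0, -1.0]
width: 0.0003
```

Run:
```python
from geo import *
import cv2
loc()
i=arm.camera('scene')[120:320,170:400];j=arm.camera('top')[150:310,200:400]
i=cv2.resize(i,None,fx=1.75,fy=1.75);j=cv2.resize(j,(int(200*350/160),350));cv2.imwrite('pics/mid.png',np.hstack([i[...,::-1],j[...,::-1]])[:, :800])
```

```text
3.15 local mm [  0.4 -10.1  76.2] F [ 0.2 -1.  -1. ]
```

View pics/mid.png

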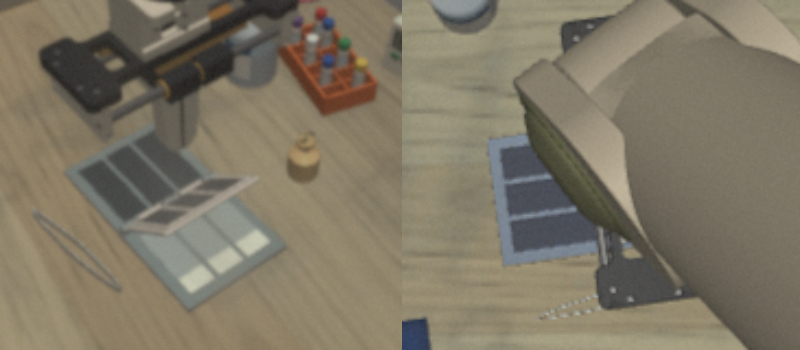

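The left half shows the fingers past the leaf at about (175,140). The leaf still stands near its start angle, with its far corner at (258,180). So the tips rose too early and slipped over the edge. I'll go back over the top and start again with the tips much deeper under the edge.

Request:
arm_command:
  motion:
    - {"dx":0,"dy":-30,"dz":0,"twist":0,"jaw":0}
    - {"dx":30,"dy":-45,"dz":0,"twist":0,"jaw":0}
    - {"dx":65,"dy":-45,"dz":0,"twist":0,"jaw":0}
    - {"dx":95,"dy":-45,"dz":0,"twist":0,"jaw":0}
    - {"dx":95,"dy":-15,"dz":0,"twist":0,"jaw":0}

```text
time_s: 3.75
eef_pos: [0.5635, -0.0247, 0.0934]
orientation: [-1.259, 1.12, -1.13]
wrist_force: [-0.0, 0.3, -1.0]
width: 0.0003
```

```bash
python3 -c "
from geo import *
loc(); go(wl([0,-.095,.038]))"
```

```text
3.75 local mm [   2.  -111.8   93.4] F [-0.   0.3 -1. ]
mm [-17.  55.  -2.] twist to folder-x -0.009
```

Request:
arm_command:
  motion:
    - {"dx":5,"dy":28,"dz":0,"twist":0,"jaw":0}
    - {"dx":0,"dy":55,"dz":0,"twist":0,"jaw":0}
    - {"dx":-12,"dy":55,"dz":0,"twist":0,"jaw":0}
    - {"dx":-24,"dy":55,"dz":0,"twist":0,"jaw":0}
    - {"dx":-32,"dy":55,"dz":0,"twist":0,"jaw":0}

```text
time_s: 4.25
eef_pos: [0.5577, 0.0149, 0.0374]
orientation: [-1.263, 1.118, -1.119]
wrist_force: [0.5, 0.1, -0.5]
width: 0.0007
```

```bash
python3 -c "
from geo import *
loc()
import cv2
cv2.imwrite('pics/p2.png',cv2.resize(arm.camera('scene')[120:320,170:400][...,::-1],None,fx=3,fy=3));loc()"
```

```text
4.25 local mm [  1.  -71.7  37.4] F [ 0.5  0.1 -0.5]
4.3 local mm [  1.1 -70.6  37.6] F [-0.1  2.3 -0. ]
```

View pics/p2.png

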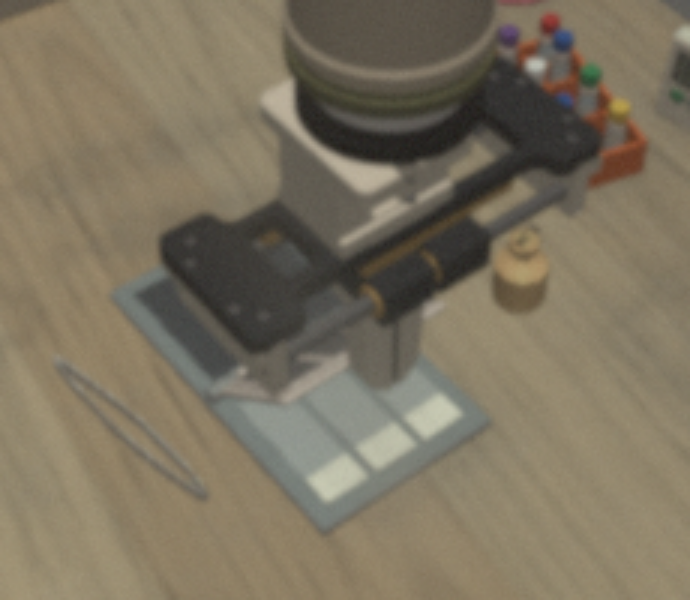

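The fingers now stand at about (385,370), in front of the leaf's free edge with the tips well below it. The leaf hasn't moved.

Request:
arm_command:
  motion:
    - {"dx":-6,"dy":-5,"dz":0,"twist":0,"jaw":0}
    - {"dx":-12,"dy":-10,"dz":0,"twist":0,"jaw":0}
    - {"dx":-19,"dy":-14,"dz":0,"twist":0,"jaw":0}
    - {"dx":-27,"dy":-18,"dz":0,"twist":0,"jaw":0}
    - {"dx":-34,"dy":-22,"dz":0,"twist":0,"jaw":0}

```text
time_s: 4.8
eef_pos: [0.5532, 0.0472, 0.0588]
orientation: [-1.263, 1.12, -1.121]
wrist_force: [0.9, -0.9, -1.0]
width: 0.0006
```

```bash
python3 -c "
from geo import *
loc()
import cv2
cv2.imwrite('pics/p3.png',cv2.resize(arm.camera('scene')[120:320,170:400][...,::-1],None,fx=3,fy=3));loc()"
```

```text
4.8 local mm [  0.5 -39.1  58.8] F [ 0.9 -0.9 -1. ]
4.85 local mm [  0.7 -37.5  59.3] F [-0.1 -0.2  1.3]
```

View pics/p3.png

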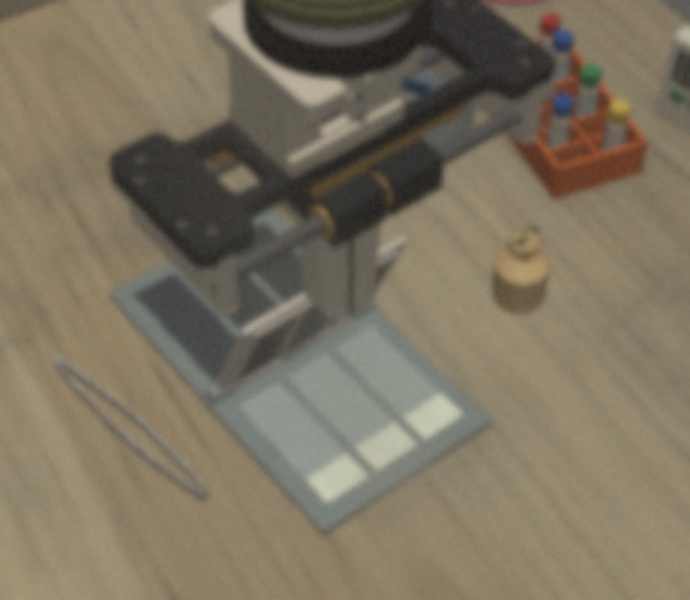

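The leaf has turned to about 1.2 rad, with its edge running (240,330)-(405,240). The fingers are on its underside and the folder hasn't shifted. I'll continue past upright.

Request:
arm_command:
  motion:
    - {"dx":-8,"dy":-4,"dz":0,"twist":0,"jaw":0}
    - {"dx":-16,"dy":-8,"dz":0,"twist":0,"jaw":0}
    - {"dx":-24,"dy":-11,"dz":0,"twist":0,"jaw":0}
    - {"dx":-32,"dy":-12,"dz":0,"twist":0,"jaw":0}
    - {"dx":-39,"dy":-12,"dz":0,"twist":0,"jaw":0}

```text
time_s: 5.35
eef_pos: [0.5485, 0.0863, 0.0704]
orientation: [-1.263, 1.12, -1.12]
wrist_force: [0.1, -0.1, 1.9]
width: 0.0005
```

```bash
python3 -c "
from geo import *
loc()
for f in np.arange(.2,1.58,.15): print(round(f,2),np.round([60*np.sin(f)-3.5*np.cos(f)-7.5,13.5+60*np.cos(f)+3.5*np.sin(f)],0))"
```

```text
5.35 local mm [ 0.5  0.2 70.4] F [ 0.1 -0.1  1.9]
0.2 [ 1. 73.]
0.35 [10. 71.]
0.5 [18. 68.]
0.65 [26. 63.]
0.8 [33. 58.]
0.95 [39. 51.]
1.1 [44. 44.]
1.25 [48. 36.]
1.4 [51. 27.]
1.55 [52. 18.]
```

Request:
arm_command:
  motion:
    - {"dx":-6,"dy":1,"dz":0,"twist":0,"jaw":0}
    - {"dx":-13,"dy":3,"dz":0,"twist":0,"jaw":0}
    - {"dx":-21,"dy":7,"dz":0,"twist":0,"jaw":0}
    - {"dx":-28,"dy":12,"dz":0,"twist":0,"jaw":0}
    - {"dx":-34,"dy":18,"dz":0,"twist":0,"jaw":0}

```text
time_s: 5.85
eef_pos: [0.5441, 0.1294, 0.056]
orientation: [-1.255, 1.116, -1.111]
wrist_force: [-19.5, 28.1, 48.0]
width: 0.0005
```

Request:
arm_command:
  motion:
    - {"dx":-4,"dy":6,"dz":0,"twist":0,"jaw":0}
    - {"dx":-8,"dy":13,"dz":0,"twist":0,"jaw":0}
    - {"dx":-12,"dy":20,"dz":0,"twist":0,"jaw":0}
    - {"dx":-15,"dy":27,"dz":0,"twist":0,"jaw":0}
    - {"dx":-17,"dy":33,"dz":0,"twist":0,"jaw":0}

```text
time_s: 6.35
eef_pos: [0.5421, 0.1356, 0.0182]
orientation: [-1.264, 1.121, -1.121]
wrist_force: [-0.1, -0.7, 1.0]
width: 0.0002
```

```bash
python3 -c "
from geo import *
loc()
import cv2
cv2.imwrite('pics/p4.png',cv2.resize(arm.camera('scene')[120:320,170:400][...,::-1],None,fx=3,fy=3));loc()"
```

```text
6.35 local mm [ 0.2 49.9 18.2] F [-0.1 -0.7  1. ]
6.4 local mm [-0.2 50.2 17.5] F [ 0.4  1.9 -0.9]
```

View pics/p4.png

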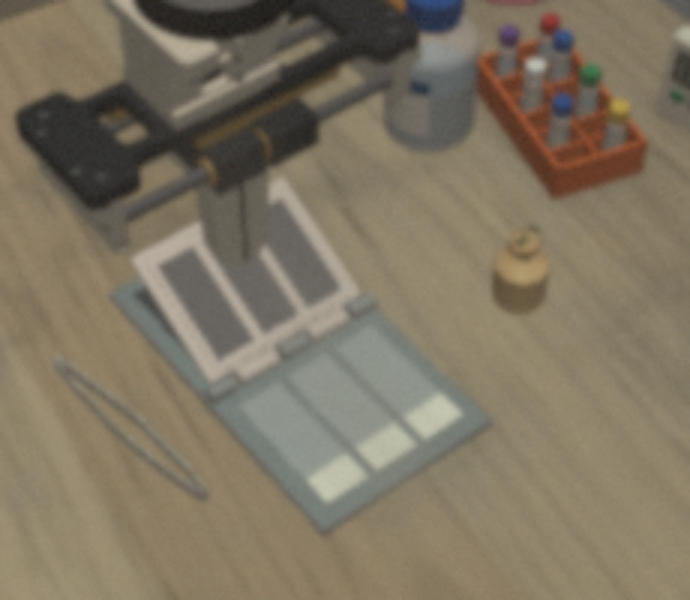

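The leaf now lies on the left with its edge still slightly raised at (135,260). The base and weight look unmoved and the slides are uncovered. A brief 48 N wrist reading appeared while the tip swung over; it's now gone. Next I'll press the leaf down nearer its free edge.

Request:
arm_command:
  motion:
    - {"dx":0,"dy":-12,"dz":0,"twist":0,"jaw":0}
    - {"dx":-18,"dy":-12,"dz":0,"twist":0,"jaw":0}
    - {"dx":-18,"dy":-6,"dz":0,"twist":0,"jaw":0}
    - {"dx":-18,"dy":0,"dz":0,"twist":0,"jaw":0}
    - {"dx":-18,"dy":2,"dz":0,"twist":0,"jaw":0}

```text
time_s: 6.9
eef_pos: [0.5399, 0.1526, 0.0166]
orientation: [-1.265, 1.121, -1.121]
wrist_force: [-0.8, 0.8, 0.2]
width: 0.0002
```

```bash
python3 -c "
from geo import *
loc()"
```

```text
6.9 local mm [ 0.1 67.1 16.6] F [-0.8  0.8  0.2]
```

Request:
arm_command:
  motion:
    - {"dx":0,"dy":1,"dz":0,"twist":0,"jaw":0}
    - {"dx":0,"dy":2,"dz":0,"twist":0,"jaw":0}
    - {"dx":0,"dy":3,"dz":0,"twist":0,"jaw":0}
    - {"dx":0,"dy":3,"dz":0,"twist":0,"jaw":0}
    - {"dx":0,"dy":3,"dz":0,"twist":0,"jaw":0}

```text
time_s: 7.4
eef_pos: [0.5402, 0.1536, 0.0142]
orientation: [-1.264, 1.12, -1.12]
wrist_force: [-0.3, 0.3, 0.7]
width: 0.0004
```

```bash
python3 -c "
from geo import *
loc()"
```

```text
7.4 local mm [ 0.5 68.1 14.2] F [-0.3  0.3  0.7]
```

```bash
python3 -c "
from geo import *
import cv2
cv2.imwrite('pics/p5.png',cv2.resize(arm.camera('scene')[150:290,190:350][...,::-1],None,fx=4,fy=4,interpolation=2));loc()"
```

```text
7.45 local mm [ 0.5 68.1 14.2] F [-0.5  1.  -0.4]
```

View pics/p5.png

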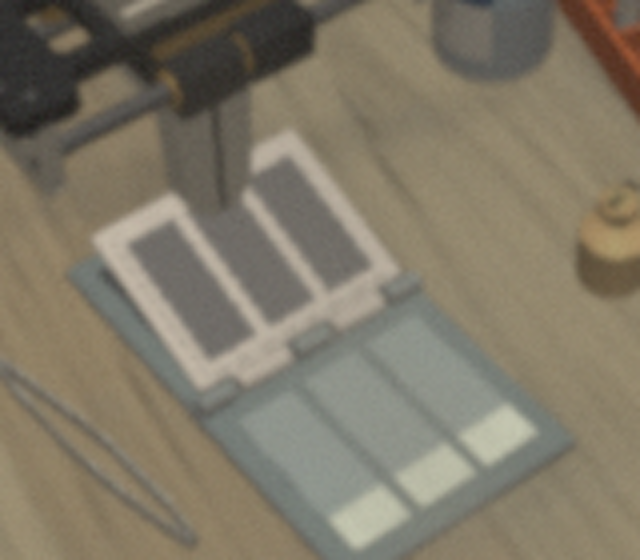

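```bash
python3 -c "
from geo import *
for t in(2.6,2.8,2.9,3.0,3.14): print(t,[proj('scene',wl([s*.05,-.084*np.cos(t),.0135+.084*np.sin(t)]))[0].round(1) for s in(-1,1)])
print('seen (213.8,209.3),(262.5,182.5)'); print(proj('scene',arm.read_state()['eef_pos']))
print('base corners', [proj('scene',wl([-.055,s*.098,.008])).round(1) for s in (1,-1)],'seen',np.array([(70,270),(205,415)])/4+[190,150])"
```

```text
2.6 [array([213.1, 205.8]), array([265. , 177.9])]
2.8 [array([211.7, 209.6]), array([262.7, 182.1])]
2.9 [array([211.4, 212.1]), array([262. , 184.7])]
3.0 [array([211.5, 214.9]), array([261.7, 187.6])]
3.14 [array([212. , 219.4]), array([261.6, 192.2])]
seen (213.8,209.3),(262.5,182.5)
[[243.00506944 210.67559433]]
base corners [array([[205.2, 218. ]]), array([[277.1, 298.4]])] seen [[207.5  217.5 ]
 [241.25 253.75]]
```

```bash
python3 -c "
from geo import *
for l,u in (([3,-97,51.4],(307,254)),([1,-70.6,37.6],(298.5,248.5)),([.7,-37.5,59.3],(284,225)),([-.2,50.2,17.5],(248.5,207.3)),([.5,68.1,14.2],(243.8,202.5))):
    l=np.array(l)/1e3; print(u,[(h,proj('scene',wl(l+[0,0,h/1e3]))[0].round(1).tolist()) for h in (0,12,20)])"
```

```text
(307, 254) [(0, [308.5, 260.2]), (12, [308.7, 255.1]), (20, [308.9, 251.6])]
(298.5, 248.5) [(0, [295.8, 255.0]), (12, [295.9, 250.1]), (20, [296.0, 246.7])]
(284, 225) [(0, [281.9, 232.1]), (12, [281.8, 226.9]), (20, [281.8, 223.3])]
(248.5, 207.3) [(0, [248.8, 216.0]), (12, [248.4, 211.1]), (20, [248.1, 207.7])]
(243.8, 202.5) [(0, [243.0, 210.7]), (12, [242.6, 205.8]), (20, [242.2, 202.4])]
```

In every picture the real fingertips appear about 15-20 mm higher than the reported TCP. That explains the first slip and why there's no force now. The leaf itself measures about 2.82 rad. I'll press on by force, in small steps.

Request:
arm_command:
  motion:
    - {"dx":0,"dy":2,"dz":0,"twist":0,"jaw":0}
    - {"dx":0,"dy":4,"dz":0,"twist":0,"jaw":0}
    - {"dx":0,"dy":6,"dz":0,"twist":0,"jaw":0}
    - {"dx":0,"dy":8,"dz":0,"twist":0,"jaw":0}
    - {"dx":0,"dy":10,"dz":0,"twist":0,"jaw":0}

```text
time_s: 7.95
eef_pos: [0.5401, 0.1537, 0.004]
orientation: [-1.264, 1.12, -1.12]
wrist_force: [-0.1, -0.1, 0.8]
width: 0.0006
```

```bash
python3 -c "
from geo import *
loc()"
```

```text
7.95 local mm [ 0.4 68.2  4. ] F [-0.1 -0.1  0.8]
```

Request:
arm_command:
  motion:
    - {"dx":0,"dy":1,"dz":0,"twist":0,"jaw":0}
    - {"dx":0,"dy":2,"dz":0,"twist":0,"jaw":0}
    - {"dx":0,"dy":3,"dz":0,"twist":0,"jaw":0}
    - {"dx":0,"dy":4,"dz":0,"twist":0,"jaw":0}
    - {"dx":0,"dy":4,"dz":0,"twist":0,"jaw":0}

```text
time_s: 8.45
eef_pos: [0.5401, 0.1537, 0.0001]
orientation: [-1.264, 1.12, -1.12]
wrist_force: [-0.3, -0.2, -0.9]
width: 0.0008
```

Request:
arm_command:
  motion:
    - {"dx":0,"dy":1,"dz":0,"twist":0,"jaw":0}
    - {"dx":0,"dy":2,"dz":0,"twist":0,"jaw":0}
    - {"dx":0,"dy":2,"dz":0,"twist":0,"jaw":0}

```text
time_s: 8.75
eef_pos: [0.5401, 0.1537, -0.0019]
orientation: [-1.264, 1.12, -1.12]
wrist_force: [-0.5, 0.4, 1.4]
width: 0.0009
```

Request:
arm_command:
  motion:
    - {"dx":0,"dy":1,"dz":0,"twist":0,"jaw":0}
    - {"dx":0,"dy":2,"dz":0,"twist":0,"jaw":0}
    - {"dx":0,"dy":2,"dz":0,"twist":0,"jaw":0}

```text
time_s: 9.05
eef_pos: [0.5401, 0.1537, -0.004]
orientation: [-1.264, 1.12, -1.12]
wrist_force: [-1.5, -0.6, 0.5]
width: 0.0007
```

```bash
python3 -c "
from geo import *
import cv2
loc();cv2.imwrite('pics/p6.png',cv2.resize(arm.camera('scene')[150:290,190:350][...,::-1],None,fx=4,fy=4,interpolation=2));loc()"
```

```text
9.05 local mm [ 0.4 68.2 -4. ] F [-1.5 -0.6  0.5]
9.1 local mm [ 0.4 68.1 -3.9] F [0.  0.  0.1]
```

View pics/p6.png

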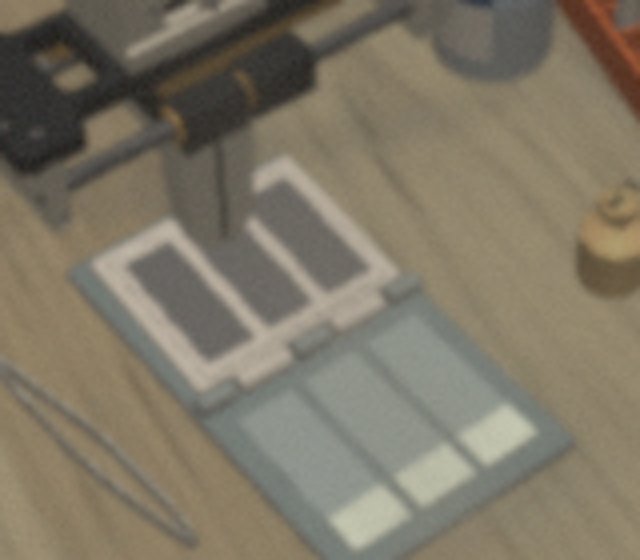

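The leaf is nearly down: its corners at (92,262) and (287,158) give about 3.02-3.06 rad. I'll keep pressing until force appears.

Request:
arm_command:
  motion:
    - {"dx":0,"dy":1,"dz":0,"twist":0,"jaw":0}
    - {"dx":0,"dy":2,"dz":0,"twist":0,"jaw":0}
    - {"dx":0,"dy":3,"dz":0,"twist":0,"jaw":0}
    - {"dx":0,"dy":3,"dz":0,"twist":0,"jaw":0}

```text
time_s: 9.5
eef_pos: [0.5401, 0.1537, -0.007]
orientation: [-1.264, 1.12, -1.12]
wrist_force: [0.8, 0.2, 0.6]
width: 0.0006
```

Request:
arm_command:
  motion:
    - {"dx":0,"dy":1,"dz":0,"twist":0,"jaw":0}
    - {"dx":0,"dy":2,"dz":0,"twist":0,"jaw":0}
    - {"dx":0,"dy":2,"dz":0,"twist":0,"jaw":0}

```text
time_s: 9.8
eef_pos: [0.5401, 0.1537, -0.009]
orientation: [-1.264, 1.12, -1.12]
wrist_force: [0.6, -0.8, -0.4]
width: 0.0005
```

Request:
arm_command:
  motion:
    - {"dx":0,"dy":1,"dz":0,"twist":0,"jaw":0}
    - {"dx":0,"dy":1,"dz":0,"twist":0,"jaw":0}

```text
time_s: 10.0
eef_pos: [0.5401, 0.1537, -0.0099]
orientation: [-1.264, 1.12, -1.12]
wrist_force: [-0.0, 0.7, -0.4]
width: 0.0006
```

Request:
arm_command:
  motion:
    - {"dx":0,"dy":1,"dz":0,"twist":0,"jaw":0}
    - {"dx":0,"dy":1,"dz":0,"twist":0,"jaw":0}

```text
time_s: 10.2
eef_pos: [0.5402, 0.1537, -0.0102]
orientation: [-1.263, 1.12, -1.121]
wrist_force: [-1.4, -0.8, 8.1]
width: 0.0005
```

Request:
arm_command:
  motion:
    - {"dx":0,"dy":1,"dz":0,"twist":0,"jaw":0}
    - {"dx":0,"dy":1,"dz":0,"twist":0,"jaw":0}

```text
time_s: 10.4
eef_pos: [0.5403, 0.1537, -0.0105]
orientation: [-1.263, 1.119, -1.121]
wrist_force: [-4.4, -1.9, 18.5]
width: 0.0004
```

The force now rises steeply (8 to 18 N) at a fixed height, so the leaf is flat against its stop. I'll lift straight up and check.

Request:
arm_command:
  motion:
    - {"dx":0,"dy":-10,"dz":0,"twist":0,"jaw":0}
    - {"dx":0,"dy":-50,"dz":0,"twist":0,"jaw":0}
    - {"dx":0,"dy":-95,"dz":0,"twist":0,"jaw":0}
    - {"dx":0,"dy":-140,"dz":0,"twist":0,"jaw":0}
    - {"dx":0,"dy":-185,"dz":0,"twist":0,"jaw":0}

```text
time_s: 10.9
eef_pos: [0.5397, 0.1535, 0.1752]
orientation: [-1.264, 1.121, -1.12]
wrist_force: [0.9, -0.6, 0.2]
width: 0.0005
```

Request:
arm_command:
  motion:
    - {"dx":45,"dy":0,"dz":-15,"twist":0,"jaw":0}
    - {"dx":90,"dy":0,"dz":-30,"twist":0,"jaw":0}
    - {"dx":135,"dy":0,"dz":-45,"twist":0,"jaw":0}
    - {"dx":180,"dy":0,"dz":-60,"twist":0,"jaw":0}
    - {"dx":220,"dy":0,"dz":-70,"twist":0,"jaw":0}

```text
time_s: 11.4
eef_pos: [0.4958, -0.0755, 0.1735]
orientation: [-1.264, 1.121, -1.121]
wrist_force: [0.0, 0.1, -0.7]
width: 0.0008
```

```bash
python3 -c "
from geo import *
import cv2
loc();i=arm.camera('scene');cv2.imwrite('pics/f_full.png',i[...,::-1]);cv2.imwrite('pics/f_top.png',arm.camera('top')[...,::-1])
cv2.imwrite('pics/f.png',cv2.resize(i[100:300,180:370][...,::-1],None,fx=3,fy=3,interpolation=2))"
```

```text
11.4 local mm [ -71.5 -153.9  173.5] F [ 0.   0.1 -0.7]
```

View pics/f.png

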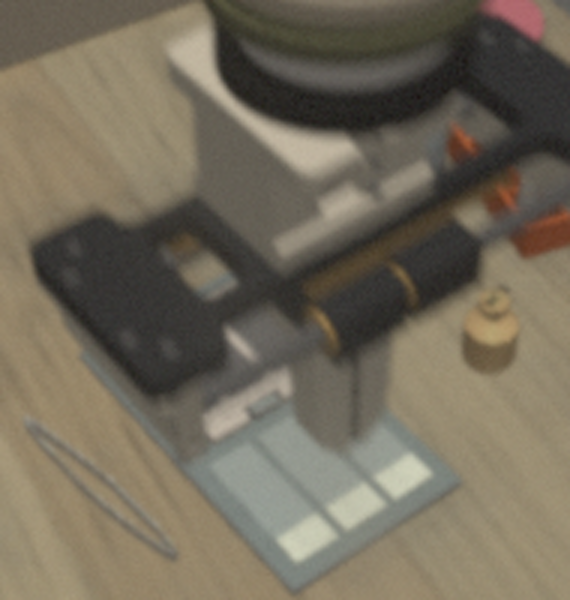

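The gripper still hides the leaf here, and my picture count is used up. I'll back off further and check numerically.

Request:
arm_command:
  motion:
    - {"dx":45,"dy":-8,"dz":-10,"twist":0,"jaw":0}
    - {"dx":90,"dy":-16,"dz":-20,"twist":0,"jaw":0}
    - {"dx":135,"dy":-24,"dz":-30,"twist":0,"jaw":0}
    - {"dx":180,"dy":-32,"dz":-40,"twist":0,"jaw":0}
    - {"dx":225,"dy":-40,"dz":-50,"twist":0,"jaw":0}

```text
time_s: 12.0
eef_pos: [0.4742, -0.3036, 0.2138]
orientation: [-1.264, 1.12, -1.12]
wrist_force: [1.5, -0.2, -0.7]
width: 0.0008
```

Request:
arm_command:
  motion:
    - {"dx":40,"dy":0,"dz":0,"twist":0,"jaw":0}
    - {"dx":80,"dy":0,"dz":0,"twist":0,"jaw":0}
    - {"dx":120,"dy":0,"dz":0,"twist":0,"jaw":0}
    - {"dx":150,"dy":0,"dz":0,"twist":0,"jaw":0}
    - {"dx":150,"dy":0,"dz":0,"twist":0,"jaw":0}

```text
time_s: 12.5
eef_pos: [0.4917, -0.4555, 0.2125]
orientation: [-1.263, 1.124, -1.124]
wrist_force: [-0.6, 0.7, 0.4]
width: 0.0004
```

```bash
cat > chk.py <<'E'
from geo import *
import cv2
s=arm.read_state();print(s['time_s'],s['eef_pos'],s['qvel'].round(2))
ob={'scene':{'weight':(330,192,26,32),'bottle':(294,110,38,62),'tweez':(186,236,56,52),'slides':(268,252,60,38)},
    'top':{'weight':(293,152,24,24),'bottle':(208,124,36,40),'tweez':(258,274,72,26),'slides':(328,200,22,60)}}
for n in ob:
    i=arm.camera(n)[...,::-1].copy();cv2.imwrite(f'pics/end_{n}.png',i);a=cv2.imread(f'pics/{n}0.png')
    for k,(x,y,w,h) in ob[n].items():
        r=cv2.matchTemplate(i[y-15:y+h+15,x-15:x+w+15],a[y:y+h,x:x+w],cv2.TM_CCOEFF_NORMED);_,v,_,p=cv2.minMaxLoc(r);print(n,k,round(v,2),p[0]-15,p[1]-15)
# leaf: brightest rim line seen just inside the free edge for a set of angles
i=cv2.GaussianBlur(cv2.imread('pics/end_scene.png'),(3,3),0).astype(float)
for t in np.arange(2.8,3.21,.04):
    f=lambda r:np.mean([i[int(round(v)),int(round(u))].mean()-0 for u,v in proj('scene',np.array([wl([x,-r*np.cos(t),.0135+r*np.sin(t)+.002]) for x in np.linspace(-.045,.045,30)]))])
    print(round(t,2),[round(f(r)) for r in(.072,.076,.079,.082,.085,.088,.092)])
E
python3 chk.py
```

```text
12.5 [ 0.49165578 -0.45550781  0.21247462] [-0.03 -0.03 -0.05  0.07 -0.02 -0.01 -0.03]
scene weight 0.99 0 0
scene bottle 0.99 0 0
scene tweez 0.46 7 14
scene slides 1.0 0 0
top weight 0.99 0 0
top bottle 1.0 0 0
top tweez 0.93 0 0
top slides 0.95 0 0
2.8 [123, 111, 110, 110, 109, 109, 110]
2.84 [131, 112, 110, 110, 109, 109, 109]
2.88 [141, 115, 110, 110, 110, 109, 109]
2.92 [150, 122, 112, 110, 110, 109, 109]
2.96 [155, 133, 116, 110, 110, 110, 109]
3.0 [155, 146, 124, 113, 110, 110, 109]
3.04 [147, 155, 139, 119, 112, 110, 110]
3.08 [133, 156, 152, 132, 116, 111, 110]
3.12 [119, 146, 157, 149, 129, 115, 110]
3.16 [113, 128, 149, 157, 148, 127, 113]
3.2 [112, 115, 130, 150, 157, 148, 123]
```

```bash
python3 -c "
import cv2
from rig import arm
a,b=cv2.imread('pics/scene0.png'),cv2.imread('pics/end_scene.png')
print([c[236:288,186:242].mean((0,1)).round() for c in (a,b)])
print(arm.job_done())"
```

```text
[array([ 96., 117., 129.]), array([ 97., 118., 130.])]
the job is handed in; nothing more can be done
None
```

I pushed the leaf over its spine with the shut fingertips, pressed it flat on the left-hand side, backed the arm clear and handed the job in at about 12.6 s. No verdict is reported.

**Course of the job:** The first push slipped over the leaf's edge without turning it. I repeated it with the tips deeper under the edge, and the leaf turned. The real fingertips turned out to be roughly 15–27 mm higher than the reported TCP, so I did the final press by force. It met a firm stop, with the force rising from 8 to 18 N.

**Last checks:**
- **Leaf:** its free edge in the scene camera fits about 3.12 rad (3.04 needed).
- **Folder and slides:** the slides area of the folder shows no shift in either camera, and the slides are uncovered.
- **Weight and bottle:** no shift in either camera.
- **Tweezers:** no shift in the top camera, with a match score of 0.93. The scene camera match was poor (score 0.46, offset 7 and 14 pixels) and disagrees. That area has the same average colour as at the start, and in an earlier picture, after the pressing, the tweezers lay where they began. I take the poor match as unreliable, but I did not settle it.
- **Forces:** the wrist force read about 60 N for a moment as the leaf went over. That is under the 120 N limit. I could not tell where the contact was, so I can't rule out that the gripper's body passed its 40 N limit.

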